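Sort the gilded balls into the yellow quarter of the carousel

ROBOT

A 6-joint arm with a two-finger parallel gripper is mounted at the origin on the work surface. World frame = base frame: x ahead of the robot, y to its left, z up, the work surface at z = 0. Lengths are in m, angles in degrees, forces in N, time in s.
With the tool pointing down it reaches from about 0.35 to 0.775 m from the base axis. Payload 7.3 kg.
Tool frame: the origin (TCP) lies midway between the tips of the shut fingers; the grasp point (between the pads) lies 19 mm behind it; z points along the fingers, y is the line along which they close (so a half turn about z gives the same grasp; the last joint's range is limited). The gripper opens to 92 mm and grips with 3 to 60 N. Pads are 19 mm wide; open, the fingers measure 130 mm over their backs; the gripper's body (75 mm by 190 mm) begins 47 mm behind the grasp point.
Start: joints at [-83.308, 19.595, 87.324, -0, 73.075, -8.365], TCP at [0.136, -0.507, 0.227] pointing down, gripper open.
Joint ranges: [-145.02, 145.02], [-44.19, 115.74], [2.07, 154.8], [-57.11, 237.11], [16.16, 152.29], [-177.93, 177.93]. Speed limits (degrees/s): [147.25, 147.25, 180, 180, 180, 180].

INTERFACE

Orientations are given as [roll, pitch, yaw] about the fixed x, y, z axes, in that order (R = Rz(yaw) Ry(pitch) Rx(roll)).
In Python, from rig import r, viewer gives the robot as it stands. The module is installed in compiled form; this text tells all that it offers.
- The arm moves only by the tool move_arm, never from a script. Its argument "rows" is a list of rows, each a list of 3 entries, a list of its own where there are three numbers: the shift along the tool's x, y, z in m, then the turn, a rotation vector about the tool's x, y, z in degrees, then the finger opening in m, from 0 to 0.0918. In form: [[[x, y, z], [rx, ry, rz], fingers], ...]. A call has 1 to 20 rows; each row is the pose to reach, as a shift and turn from the pose commanded when the call began, along the tool's axes at that moment; what a row does not reach only later rows make up. A row lasts 1/12 s, in which the tool goes at most 41.7 mm and 7.16 degrees, less where a joint would pass 70% of its speed; a pose out of reach is approached as far as the arm can. A call with a gripper value outside its range is refused whole. The fingers move at their own pace and stop on an object; the grip force is fixed at half the most. Time passes only in rows, so rows that repeat a pose let the fingers close. It gives the time, the measured TCP pose, the force, the opening and the grip force at its end, in the units of the state.
- r.get_obs(): the state, without advancing time (a new reading comes with each control period).
- viewer.grab_frame(name): name is "side" or "top"; returns a dict with "img" (420x560x3 uint8, red, green, blue), "intrinsics" (3x3 intrinsics, pixels), "k1" (the pictures are not rectified: a ray, as slopes to the right and down, at radius r is drawn at 1 + k1 r^2 times it, then the intrinsics apply), "xyz" and "rotation" of the camera in the world. Camera axes: x right, y up, looking along -z (the intrinsics and any distortion apply to the point x, -y, -z); pixel columns grow to the right and rows downward; lengths in m; the calibration is good to about 2 mm. A picture is of the moment at which its call begins. There is no depth.
- r.hand_in(): hands the job in; it is judged then, once.
The state is a dict: "clock": time; "joint_positions": joint angles; "qvel": joint speeds; "joint_torque": joint torques, N m; "ee_pos": TCP position; "tool_rot": TCP orientation; "ft_force": force on the tool from outside, world axes, zero at the start; "moment": the same for the moment, N m; "width": opening from 0.0 (shut) to 1.0 (fully open); "grip_force": force on a finger pad.
Only numpy, scipy, OpenCV 4.12 (cv2) and the standard library are available. Lean on these libraries where they do the work, as an engineer would, in place of code of your own. Each camera call takes 0.05 s, during which the arm holds its last target. There are 200 camera calls.

TASK

On the gilder's bench, turn the round sorting carousel by one of its posts until its yellow compartment is squarely under the spout of the chute. Then tip the tray all the way with its red handle so that both gilded balls run down the chute into the yellow compartment, and let everything go.

Things in the scene. Friction and masses are not known exactly. Their poses are not given: they have to be found in the camera images.
- carousel: Wooden carousel, 280 mm wide; turns either way, no stops, stays where left. Origin on its axis, underside, 20 mm above bench; z up. Dividers along its x and y axes part it: floor between +x and +y YELLOW, +y/-x blue, -x/-y white, -y/+x red. Above origin: floor 6, rim, dividers 50, hub pin 58 mm. Four 16 mm upright dark posts, 48 mm from axis along +x, +y, -x, -y, tops 98 mm above origin. Turns easily.
- mouth (a point): Middle of the opening (56 mm across by 58 mm) under the chute's fixed plywood spout: over the carousel, 94 mm from its axis, 82 mm above the bench. Spout and chute rise to 165 mm; the spout begins 61 mm from the axis. Carousel axis, spout, chute, tray and red handle follow one another along one straight line seen from above.
- bail (a point): Middle of the tray's red handle: level round bar 12 mm thick, 84 mm long, square to the line to the carousel's axis, on two wires 46 mm apart, 250 mm above bench. Swings with the tray about a level pivot 100 mm lower and 34 mm nearer the carousel. Pushed 77 mm towards the carousel (about 2 N) it tips the tray fully, staying within 10 mm of its height. Let go, the tray falls back.
- tray (a joint): Angle of the dark steel tray, rad: 0 at rest (sloping 8 degrees back, away from the carousel), growing as its far end rises, 0.75 at its stop, fully tipped. Tray 120 mm long, 50 wide, 34 deep, open at its lip over the chute, by the pivot, 150 mm above the bench. The balls start to roll at about 0.15; 0.6 empties it.
- ball1_center (a point): Centre of a gilded ball, 28 mm across, about 12 g, lying in the tray at the back wall.
- ball2_center (a point): Centre of the other gilded ball, same size, lying in the tray in front of the first.
Mind the look-alikes: they are no part of the job. What is shaped like the part that bears ball1_center but blue or white is not meant.

How it is judged:
By the outcome, as a careful person would: the job done as asked, in the order asked, and still so for the second after the job is handed in, with the robot touching nothing.
It also fails if it takes over 64 s, if anything falls off the work surface, if the arm or the gripper's body presses on something with over 40 N, if the wrist force passes 120 N, or if a joint passes its speed limit or range.

## Working session

There is one attempt and no reset: what is moved stays moved. The work goes in short steps, Python scripts to look and compute and a tool call to move; the robot and the scene stay as the last step left them, time stands still between calls to the robot, and variables do not carry over. Pictures are saved under pics/ and viewed, at most 10 in all, crops included, and the job is handed in when it is done.

Besides the shell and the picture viewer there is one more tool, called after "Request:" as name(argument=value, ...) on one line, values as JSON. move_arm: Moves the arm, as the interface text tells. Its arguments: {"type":"object","properties":{"rows":{"type":"array","items":{"type":"array"}}},"required":["rows"]}

```bash
mkdir -p pics
cat > h.py <<'E'
import numpy as np, cv2
from rig import r, viewer
def grab(n):
    return viewer.grab_frame(n)
def ray(f,u,v):
    K=np.array(f["intrinsics"]);d=np.array([(u-K[0,2])/K[0,0],(v-K[1,2])/K[1,1]]);k=f["k1"]
    s=d.copy()
    for _ in range(30): s=d/(1+k*(s@s))
    R=np.array(f["rotation"]);D=R@np.array([s[0],-s[1],-1.0])
    return np.array(f["xyz"]),D/np.linalg.norm(D)
def onz(f,u,v,z):
    o,d=ray(f,u,v);return o+d*(z-o[2])/d[2]
def proj(f,p):
    K=np.array(f["intrinsics"]);c=np.array(f["rotation"]).T@(np.array(p)-f["xyz"])
    s=np.array([c[0],-c[1]])/-c[2];s=s*(1+f["k1"]*(s@s));return K[0,0]*s[0]+K[0,2],K[1,1]*s[1]+K[1,2]
def tri(f,a,g,b):
    o,d=ray(f,*a);p,e=ray(g,*b)
    t=np.linalg.lstsq(np.c_[d,-e],p-o,rcond=None)[0];x,y=o+d*t[0],p+e*t[1]
    return (x+y)/2,np.linalg.norm(x-y)
E
python3 - <<'E'
from h import *
for n in("top","side"):
    f=grab(n);cv2.imwrite(f"pics/{n}0.png",f["img"][:,:,::-1]);print(n,f["xyz"],f["rotation"],f["intrinsics"],f["k1"])
print(r.get_obs())
E
```

```text
top [0.57509658 0.06069407 0.99417862] [  6.93173113   0.37876854 -88.77465565] [[470.29503016   0.         282.00805273]
 [  0.         470.29503016 216.4317081 ]
 [  0.           0.           1.        ]] 0.047650851913086746
side [0.06143957 0.69058478 0.69039827] [ 5.97776920e+01  1.10939565e-01 -1.35891537e+02] [[467.44997279   0.         277.53331114]
 [  0.         467.44997279 205.27004157]
 [  0.           0.           1.        ]] -0.16264238134719997
{'clock': 0.1, 'joint_positions': array([-8.33095231e+01,  1.96326398e+01,  8.73694844e+01,  5.86730738e-04,
        7.30750263e+01, -8.36641746e+00]), 'qvel': array([ 0.01279841, -0.07636876, -0.14194486,  0.06018108,  0.04928993,
        0.11602855]), 'joint_torque': array([ 2.36528424e-03, -4.32004130e+01, -2.44694477e+01,  7.19445013e-02,
        5.26163634e-02, -5.50047832e-05]), 'ee_pos': array([ 0.13635638, -0.50662496,  0.22612654]), 'tool_rot': array([-1.79923752e+02, -1.17807495e-02,  1.50567154e+01]), 'ft_force': array([-0.63857017,  0.27169278, -0.09493688]), 'moment': array([-0.01223421, -0.00323447, -0.05929727]), 'grip_force': 0.0, 'width': 1.0020528399329718}
```

View pics/top0.png

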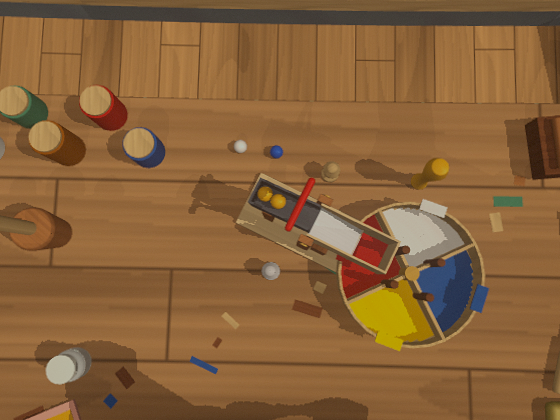

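View pics/side0.png

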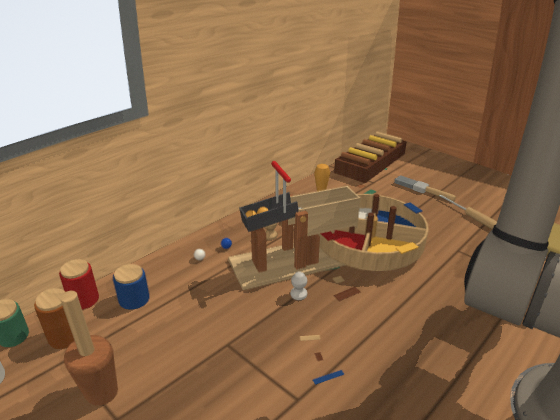

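```bash
python3 - <<'E'
s=open('h.py').read()
s=s.replace('import numpy as np, cv2','import numpy as np, cv2\nfrom scipy.spatial.transform import Rotation as Ro').replace('np.array(f["rotation"])','Ro.from_euler("xyz",f["rotation"],degrees=True).as_matrix()')
open('h.py','w').write(s)
E
python3 - <<'E'
from h import *
f=grab("top");g=grab("side")
print(onz(f,411,272,.078),tri(f,(411,272),g,(0,0))[1], proj(g,onz(f,411,272,.078)))
def red(fr,box):
    h=cv2.cvtColor(fr["img"],cv2.COLOR_RGB2HSV);m=((h[...,0]<8)|(h[...,0]>172))&(h[...,1]>200)&(h[...,2]>110)
    x0,y0,x1,y1=box;q=np.zeros_like(m);q[y0:y1,x0:x1]=m[y0:y1,x0:x1]
    p=np.argwhere(q)[:,::-1].astype(np.float32);return cv2.minAreaRect(p),p.mean(0)
a=red(f,(280,172,320,235));b=red(g,(265,155,295,185));print(a,b)
print("bail",tri(f,a[1],g,b[1]),onz(f,*a[1],.25))
for e in((311,181),(291,227)):print(onz(f,*e,.25))
im=f["img"][:,:,::-1]
cv2.imwrite("pics/c1.png",cv2.resize(im[165:355,230:495],None,fx=3,fy=3,interpolation=cv2.INTER_CUBIC))
E
```

```text
[ 0.58380141 -0.18120565  0.078     ] 0.5462037999202833 (np.float64(370.51724313039244), np.float64(217.51909433566792))
(((299.6244812011719, 203.8165740966797), (6.687013626098633, 58.13522720336914), 26.029592514038086), array([299.80585, 203.55852], dtype=float32)) (((280.6885070800781, 170.9262237548828), (24.839155197143555, 4.225217342376709), 50.194427490234375), array([280.64102, 170.84616], dtype=float32))
bail (array([0.68610919, 0.03900263, 0.25010919]), np.float64(0.00166144871008491)) [0.68676052 0.03954099 0.25      ]
[0.72376427 0.02218176 0.25      ]
[0.64882303 0.05289607 0.25      ]
```

View pics/c1.png

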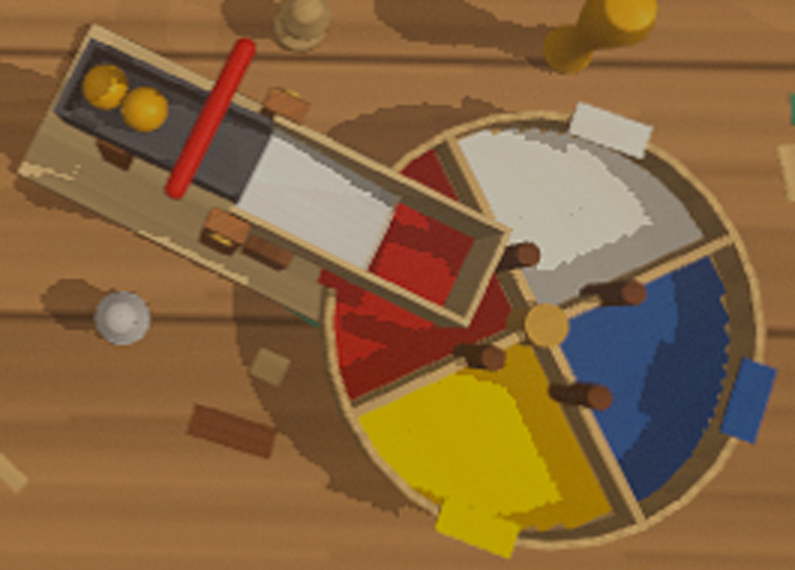

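Run:
```python
from h import *
f=grab("top")
c=lambda x,y:(230+x/3,165+y/3)
P=[onz(f,*c(*p),.118)[:2] for p in((492,357),(530,255),(634,293),(601,397))]
ax=np.mean(P,0);h=onz(f,*c(546,325),.078)[:2]
print("axis",ax,h)
for p in P:print(p,np.hypot(*(p-ax)),np.degrees(np.arctan2(*(p-ax)[::-1])))
# dividers ends, z=.07
for p in((448,140),(735,240),(640,525),(352,408)):
    q=onz(f,*c(*p),.07)[:2];print("div",np.hypot(*(q-h)),np.degrees(np.arctan2(*(q-h)[::-1])))
b=np.array([.6863,.0392]);print("phi",np.degrees(np.arctan2(*(b-(ax+h)/2)[::-1])),np.hypot(*(b-h)))
# spout end-wall corners z .165
A,B=[onz(f,*c(*p),.165)[:2] for p in((510,230),(467,327))];print("spout",A,B,np.degrees(np.arctan2(*((A+B)/2-h)[::-1])),np.hypot(*((A+B)/2-h)),np.linalg.norm(A-B))
```

```text
axis [ 0.58118618 -0.18341776] [ 0.58130424 -0.18307366]
[ 0.56082183 -0.13938787] 0.048511214111245655 114.82110501048764
[ 0.62364728 -0.1632588 ] 0.04700349760943577 25.396640124999955
[ 0.60183227 -0.22615255] 0.047460750385740394 -64.21381724398682
[ 0.53844334 -0.20487183] 0.04782496578614332 -153.34638915925066
div 0.13377815073050736 26.77765726174115
div 0.13686588170388989 -65.02947570740416
div 0.13720921348879833 -154.5694201234784
div 0.13477270551376122 114.48867659601312
phi 64.71996426373252 0.2458245115590407
spout [ 0.6353959  -0.13980958] [ 0.57846153 -0.11441015] 65.3980955633542 0.061551280164367596 0.06234302650639549
```

```bash
cat >> h.py <<'E'
def delta(p,yaw):
    "shift & rotvec from current measured pose to pointing-down pose (p,yaw)"
    o=r.get_obs();R=Ro.from_euler("xyz",o["tool_rot"],degrees=True);T=Ro.from_euler("xyz",[180,0,yaw],degrees=True)
    return np.round(R.inv().apply(np.array(p)-o["ee_pos"]),4),np.round((R.inv()*T).as_rotvec(degrees=True),2)
E
python3 - <<'E'
from h import *
print(delta([.6019,-.2265,.20],115.5))
for t in np.arange(6.5,98,6.5):print([round(.048*(1-np.cos(np.radians(t))),4),round(-.048*np.sin(np.radians(t)),4),t])
E
```

```text
(array([ 0.5224, -0.1497,  0.0265]), array([-2.0000e-02, -4.0000e-02, -1.0044e+02]))
[np.float64(0.0003), np.float64(-0.0054), np.float64(6.5)]
[np.float64(0.0012), np.float64(-0.0108), np.float64(13.0)]
[np.float64(0.0028), np.float64(-0.016), np.float64(19.5)]
[np.float64(0.0049), np.float64(-0.021), np.float64(26.0)]
[np.float64(0.0075), np.float64(-0.0258), np.float64(32.5)]
[np.float64(0.0107), np.float64(-0.0302), np.float64(39.0)]
[np.float64(0.0144), np.float64(-0.0342), np.float64(45.5)]
[np.float64(0.0184), np.float64(-0.0378), np.float64(52.0)]
[np.float64(0.0229), np.float64(-0.0409), np.float64(58.5)]
[np.float64(0.0277), np.float64(-0.0435), np.float64(65.0)]
[np.float64(0.0328), np.float64(-0.0455), np.float64(71.5)]
[np.float64(0.038), np.float64(-0.047), np.float64(78.0)]
[np.float64(0.0434), np.float64(-0.0478), np.float64(84.5)]
[np.float64(0.0488), np.float64(-0.048), np.float64(91.0)]
[np.float64(0.0543), np.float64(-0.0476), np.float64(97.5)]
```

Candidates: carousel — the only one, hub at top (411,272); red handle bar at (300,204) (not the red jar at (103,107)); gilded balls at (265,193),(278,201) in the tray (the white ball at (240,146) and blue ball at (276,152) are look-alikes). The crop confirms the choice: red is under the spout now and yellow is clockwise-behind it, so the wheel has to turn about 95° clockwise.

Request:
move_arm(rows=[[[0.5224,-0.1497,0.0265],[0,0,-100.4],0.045],[[0.5224,-0.1497,0.0265],[0,0,-100.4],0.045],[[0.5224,-0.1497,0.0265],[0,0,-100.4],0.045],[[0.5224,-0.1497,0.0265],[0,0,-100.4],0.045],[[0.5224,-0.1497,0.0265],[0,0,-100.4],0.045],[[0.5224,-0.1497,0.0265],[0,0,-100.4],0.045],[[0.5224,-0.1497,0.0265],[0,0,-100.4],0.045],[[0.5224,-0.1497,0.0265],[0,0,-100.4],0.045],[[0.5224,-0.1497,0.0265],[0,0,-100.4],0.045],[[0.5224,-0.1497,0.0265],[0,0,-100.4],0.045],[[0.5224,-0.1497,0.0265],[0,0,-100.4],0.045],[[0.5224,-0.1497,0.0265],[0,0,-100.4],0.045],[[0.5224,-0.1497,0.0265],[0,0,-100.4],0.045],[[0.5224,-0.1497,0.0265],[0,0,-100.4],0.045],[[0.5224,-0.1497,0.0265],[0,0,-100.4],0.045],[[0.5224,-0.1497,0.0265],[0,0,-100.4],0.045],[[0.5224,-0.1497,0.0265],[0,0,-100.4],0.045],[[0.5224,-0.1497,0.0265],[0,0,-100.4],0.045]])

```text
clock: 1.75
ee_pos: [0.6011, -0.2278, 0.2006]
tool_rot: [-180.0, 0.0, 115.2]
ft_force: [-0.3, -0.4, -0.4]
width: 0.487
grip_force: 0.0
```

Run:
```python
from h import *
print(delta([.6019,-.2265,.082],115.5),r.get_obs()["width"])
f=grab("side");im=f["img"][:,:,::-1].copy();cv2.imwrite("pics/s1.png",cv2.resize(im[90:300,250:500],None,fx=2.8,fy=2.8))
```

```text
(array([0.0009, 0.0013, 0.1186]), array([-0.01,  0.02, -0.29])) 0.4871023984894188
```

View pics/s1.png

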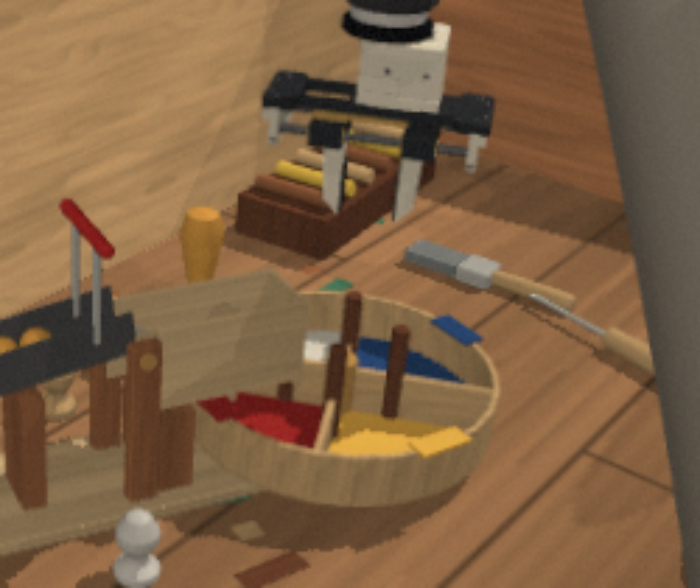

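The open fingers (crop (335,200) and (405,210)) stand above the far post, whose top is at crop (352,296). I descend onto it and grip.

Request:
move_arm(rows=[[[0.0009,0.0013,0.04],[0,0,0],0.045],[[0.0009,0.0013,0.08],[0,0,0],0.045],[[0.0009,0.0013,0.105],[0,0,0],0.045],[[0.0009,0.0013,0.118],[0,0,0],0.045],[[0.0009,0.0013,0.118],[0,0,0],0.005],[[0.0009,0.0013,0.118],[0,0,0],0.005],[[0.0009,0.0013,0.118],[0,0,0],0.005],[[0.0009,0.0013,0.118],[0,0,0],0.005],[[0.0009,0.0013,0.118],[0,0,0],0.005]])

```text
clock: 2.55
ee_pos: [0.6034, -0.2259, 0.084]
tool_rot: [179.9, 0.1, 115.4]
ft_force: [-4.0, -2.2, 2.0]
width: 0.178
grip_force: 3.8
```

Request:
move_arm(rows=[[[0.0003,-0.0054,0],[0,0,6.5],0.005],[[0.0012,-0.0108,0],[0,0,13],0.005],[[0.0028,-0.016,0],[0,0,19.5],0.005],[[0.0049,-0.021,0],[0,0,26],0.005],[[0.0075,-0.0258,0],[0,0,32.5],0.005],[[0.0107,-0.0302,0],[0,0,39],0.005],[[0.0144,-0.0342,0],[0,0,45.5],0.005],[[0.0184,-0.0378,0],[0,0,52],0.005],[[0.0229,-0.0409,0],[0,0,58.5],0.005],[[0.0277,-0.0435,0],[0,0,65],0.005],[[0.0328,-0.0455,0],[0,0,71.5],0.005],[[0.038,-0.047,0],[0,0,78],0.005],[[0.0434,-0.0478,0],[0,0,84.5],0.005],[[0.0488,-0.048,0],[0,0,91],0.005],[[0.0526,-0.0478,0],[0,0,95.5],0.005],[[0.0526,-0.0478,0],[0,0,95.5],0.005],[[0.0526,-0.0478,0],[0,0,95.5],0.005],[[0.0526,-0.0478,0],[0,0,95.5],0.005]])

```text
clock: 4.05
ee_pos: [0.5368, -0.1992, 0.0839]
tool_rot: [179.9, 0.0, 20.0]
ft_force: [-4.8, -2.3, 6.6]
width: 0.165
grip_force: 30.0
```

Run:
```python
from h import *
p=r.get_obs()["ee_pos"][:2]-[.5812,-.1832];print(np.hypot(*p),np.degrees(np.arctan2(*p[::-1])))
```

```text
0.04721082533318091 -160.16196352489155
```

Run:
```python
from h import *
print(delta([.687,.040,.30],-25))
```

```text
(array([ 0.2229, -0.1731, -0.2165]), array([ 1.100e-01, -4.000e-02,  4.498e+01]))
```

Request:
move_arm(rows=[[[0,0,0],[0,0,0],0.045],[[0,0,0],[0,0,0],0.045],[[0,0,0],[0,0,0],0.045],[[0,0,0],[0,0,0],0.045],[[0,0,-0.02],[0,0,0],0.045],[[0,0,-0.06],[0,0,0],0.045],[[0,0,-0.1],[0,0,0],0.045],[[0,0,-0.14],[0,0,0],0.045],[[0,0,-0.18],[0,0,0],0.045],[[0,0,-0.216],[0,0,0],0.045]])

```text
clock: 4.88
ee_pos: [0.537, -0.1981, 0.301]
tool_rot: [179.9, -0.1, 20.0]
ft_force: [1.1, -0.5, -0.3]
width: 0.488
grip_force: 0.0
```

Request:
move_arm(rows=[[[0.223,-0.173,0],[0,0,45],0.028],[[0.223,-0.173,0],[0,0,45],0.028],[[0.223,-0.173,0],[0,0,45],0.028],[[0.223,-0.173,0],[0,0,45],0.028],[[0.223,-0.173,0],[0,0,45],0.028],[[0.223,-0.173,0],[0,0,45],0.028],[[0.223,-0.173,0],[0,0,45],0.028],[[0.223,-0.173,0],[0,0,45],0.028],[[0.223,-0.173,0],[0,0,45],0.028],[[0.223,-0.173,0],[0,0,45],0.028],[[0.223,-0.173,0],[0,0,45],0.028]])

```text
clock: 5.8
ee_pos: [0.6872, 0.0392, 0.2984]
tool_rot: [180.0, -0.0, -25.1]
ft_force: [-0.2, -0.3, -0.8]
width: 0.305
grip_force: 0.0
```

Run:
```python
from h import *
print(delta([.6863,.0392,.231],-25))
f=grab("top");g=grab("side")
a=cv2.resize(f["img"][165:355,230:495],None,fx=3,fy=3,interpolation=cv2.INTER_CUBIC);cv2.imwrite("pics/t2.png",a[:,:,::-1])
cv2.imwrite("pics/s2.png",cv2.resize(g["img"][90:280,200:450],None,fx=2.8,fy=2.8)[:,:,::-1])
```

```text
(array([-0.0008,  0.0004,  0.0674]), array([ 0.03, -0.  , -0.08]))
```

View pics/t2.png

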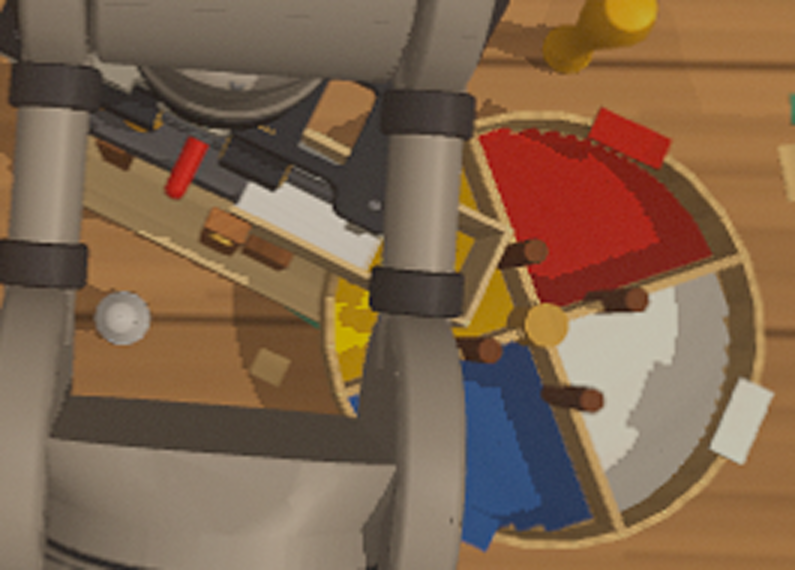

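View pics/s2.png

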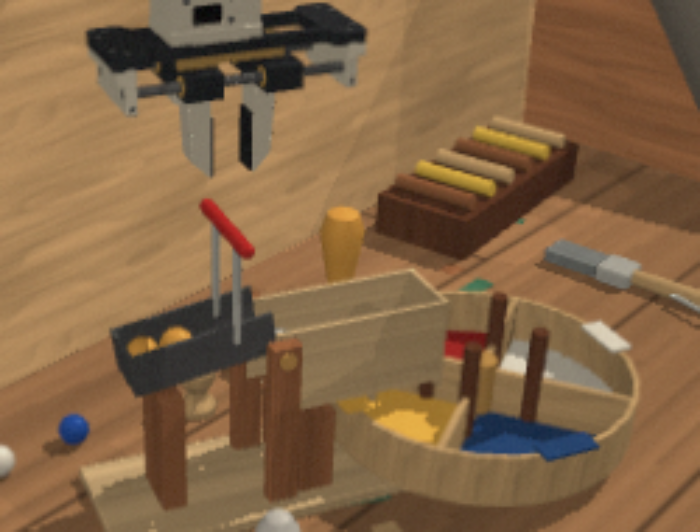

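Yellow is now under the spout: in the top crop it shows on both sides of it, at (460,250) and (345,320), and the dividers end at (480,135), (742,255), (613,530). The fingers straddle the bar in the side crop, at (228,170) against the bar at (228,228). I check the angle in numbers.

Run:
```python
from h import *
f=grab("top");c=lambda x,y:(230+x/3,165+y/3);h=np.array([.5812,-.1832])
for z,L in((.118,((537,251),(637,299),(593,399),(490,350))),(.07,((477,135),(742,255),(613,530)))):
  for p in L:
    q=onz(f,*c(*p),z)[:2]-h;print(z,np.hypot(*q),np.degrees(np.arctan2(*q[::-1]))%90-20)
```

```text
0.118 0.04764648401913026 -0.8519096694405057
0.118 0.04781597692695007 0.8467149993517609
0.118 0.04718851052856864 0.9047517488482129
0.118 0.047802414769944665 -0.22647359975135828
0.07 0.1300120007102357 -1.4295356116405777
0.07 0.1368952803571555 0.6489335959184928
0.07 0.13408667490329573 -1.818652167687361
```

Request:
move_arm(rows=[[[-0.0008,0.0004,0.02],[0,0,0],0.028],[[-0.0008,0.0004,0.04],[0,0,0],0.028],[[-0.0008,0.0004,0.055],[0,0,0],0.028],[[-0.0008,0.0004,0.067],[0,0,0],0.028],[[-0.0008,0.0004,0.067],[0,0,0],0.028],[[-0.0008,0.0004,0.067],[0,0,0],0.028]])

```text
clock: 6.45
ee_pos: [0.6864, 0.0395, 0.2313]
tool_rot: [180.0, 0.0, -25.1]
ft_force: [-0.4, 0.4, 1.8]
width: 0.306
grip_force: 0.0
```

Request:
move_arm(rows=[[[0,0.006,0],[0,0,0],0.028],[[0,0.01,0],[0,0,0],0.028],[[0,0.014,0],[0,0,0],0.028],[[0,0.018,0],[0,0,0],0.028],[[0,0.022,0],[0,0,0],0.028],[[0,0.026,0],[0,0,0],0.028],[[0,0.03,0],[0,0,0],0.028],[[0,0.034,0],[0,0,0],0.028],[[0,0.038,0],[0,0,0],0.028],[[0,0.042,0],[0,0,0],0.028],[[0,0.046,0],[0,0,0],0.028],[[0,0.05,0],[0,0,0],0.028],[[0,0.054,0],[0,0,0],0.028],[[0,0.058,0],[0,0,0],0.028],[[0,0.062,0],[0,0,0],0.028],[[0,0.066,0],[0,0,0],0.028],[[0,0.07,0],[0,0,0],0.028],[[0,0.074,0],[0,0,0],0.028],[[0,0.078,0],[0,0,0],0.028],[[0,0.082,0],[0,0,0],0.028]])

```text
clock: 8.12
ee_pos: [0.6518, -0.0344, 0.2312]
tool_rot: [180.0, -0.0, -25.0]
ft_force: [0.8, 1.0, -0.2]
width: 0.306
grip_force: 0.7
```

Continue to the stop in small steps.

Request:
move_arm(rows=[[[0,0.002,0],[0,0,0],0.028],[[0,0.004,0],[0,0,0],0.028],[[0,0.006,0],[0,0,0],0.028],[[0,0.006,0],[0,0,0],0.028],[[0,0.006,0],[0,0,0],0.028],[[0,0.006,0],[0,0,0],0.028]])

```text
clock: 8.62
ee_pos: [0.6504, -0.0375, 0.2312]
tool_rot: [-179.8, -0.1, -25.0]
ft_force: [4.8, 7.2, -2.1]
width: 0.304
grip_force: 4.2
```

Run:
```python
from h import *
f=grab("top");g=grab("side")
a=cv2.resize(f["img"][165:355,230:495],None,fx=2,fy=2);b=cv2.resize(g["img"][90:280,200:465],None,fx=2,fy=2)
cv2.imwrite("pics/t3.png",cv2.resize(np.vstack([a,b])[:,:,::-1],None,fx=.78,fy=.78))
```

```text
(no output)
```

View pics/t3.png

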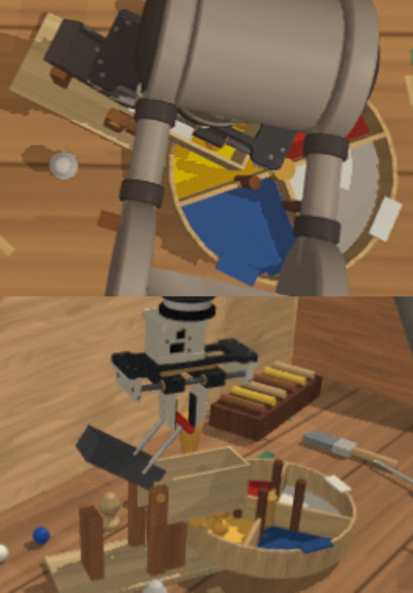

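At the stop (force rose to 9 N), the tray is tipped steeply and a gilded ball shows in the yellow compartment at (220,522). I let the tray back down gently and lift clear.

Request:
move_arm(rows=[[[0,0,0],[0,0,0],0.028],[[0,0,0],[0,0,0],0.028],[[0,0,0],[0,0,0],0.028],[[0,0,0],[0,0,0],0.028],[[0,-0.008,0],[0,0,0],0.028],[[0,-0.016,0],[0,0,0],0.028],[[0,-0.024,0],[0,0,0],0.028],[[0,-0.032,0],[0,0,0],0.028],[[0,-0.04,0],[0,0,0],0.028],[[0,-0.048,0],[0,0,0],0.028],[[0,-0.056,0],[0,0,0],0.028],[[0,-0.064,0],[0,0,0],0.028],[[0,-0.072,0],[0,0,0],0.028],[[0,-0.078,0],[0,0,0],0.028],[[0,-0.083,0],[0,0,0],0.028],[[0,-0.088,0],[0,0,0],0.028],[[0,-0.088,0],[0,0,0],0.028],[[0,-0.088,0],[0,0,0],0.028]])

```text
clock: 10.22
ee_pos: [0.6867, 0.0403, 0.2312]
tool_rot: [180.0, -0.0, -25.0]
ft_force: [0.4, -1.2, -0.7]
width: 0.306
grip_force: 0.0
```

Request:
move_arm(rows=[[[0,0,-0.02],[0,0,0],0.028],[[0,0,-0.06],[0,0,0],0.028],[[0,0,-0.1],[0,0,0],0.028],[[-0.04,0,-0.12],[0,0,0],0.028],[[-0.08,0,-0.12],[0,0,0],0.028],[[-0.12,-0.03,-0.12],[0,0,0],0.028],[[-0.15,-0.06,-0.12],[0,0,0],0.028],[[-0.18,-0.09,-0.12],[0,0,0],0.028],[[-0.2,-0.12,-0.12],[0,0,0],0.028],[[-0.2,-0.15,-0.12],[0,0,0],0.028],[[-0.2,-0.15,-0.12],[0,0,0],0.028],[[-0.2,-0.15,-0.12],[0,0,0],0.028]])

```text
clock: 11.22
ee_pos: [0.5688, 0.2621, 0.3506]
tool_rot: [179.9, 0.0, -24.9]
ft_force: [0.4, -1.2, -0.2]
width: 0.303
grip_force: 0.0
```

Run:
```python
from h import *
f=grab("top");g=grab("side")
a=cv2.resize(f["img"][165:355,230:495],None,fx=1.55,fy=1.55);b=cv2.resize(g["img"][90:280,200:465],None,fx=1.55,fy=1.55)
cv2.imwrite("pics/t4.png",np.vstack([a,b])[:,:,::-1])
```

```text
(no output)
```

View pics/t4.png

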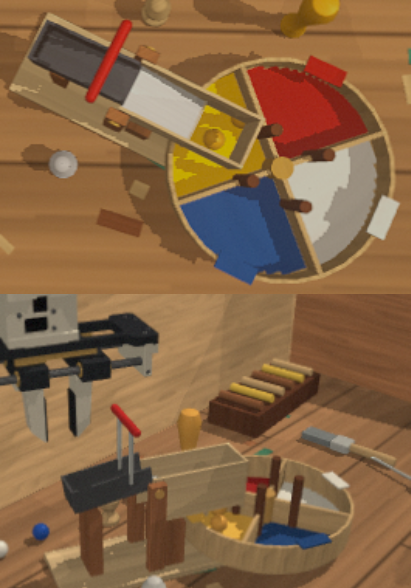

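Run:
```python
from h import *
f=grab("top");g=grab("side")
a=cv2.resize(f["img"][200:290,330:420],(390,390),interpolation=cv2.INTER_CUBIC);b=cv2.resize(g["img"][190:270,310:390],(390,390),interpolation=cv2.INTER_CUBIC)
cv2.imwrite("pics/t5.png",np.hstack([a,b])[:,:,::-1])
```

```text
(no output)
```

View pics/t5.png

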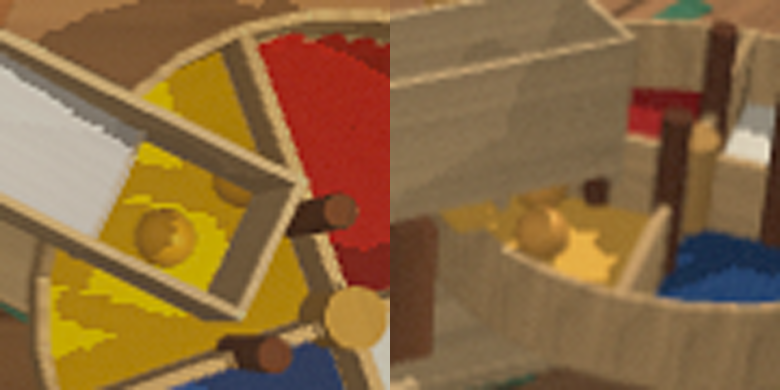

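Both balls lie in the yellow compartment, at crop (165,236) and (232,188) in the top view. The tray is empty and back at rest, the dividers have not moved, and the arm is clear.

```bash
python3 -c "
from rig import r
print(r.hand_in())"
```

```text
the job is handed in; nothing more can be done
None
```

The job is handed in: I turned the carousel to put yellow under the spout (within about 1–2°), then tipped the tray to its stop; both gilded balls lie in the yellow compartment, everything is released, and the robot clock read about 11 s.

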